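# Shim a heat sink in its jig and hold it pressed

### The arm

A 6-joint arm with a two-finger parallel gripper is mounted at the origin on a cart in front of the work surface, level with it; the furniture and walls round the work are solid. World frame = base frame: x ahead of the robot, y to its left, z up, the work surface at z = 0. Lengths are in mm, angles in degrees, forces in N, time in s.
With the tool pointing down it reaches from about 325 to 775 mm from the base axis. Payload 5.5 kg.
Tool frame: the origin (TCP) lies midway between the tips of the shut fingers; the grasp point (between the pads) lies 19 mm behind it; z points along the fingers, y is the direction in which the jaws open and shut (so a half turn about z gives the same grasp; the last joint's range is limited). The gripper opens to 88 mm and grips with 3 to 60 N. Pads are 20 mm wide; open, the fingers measure 115 mm over their backs; the gripper's body (75 mm by 178 mm) begins 61 mm behind the grasp point.
Start: joints at [65.105, 5.22, 70.514, -0, 104.267, -3.249], TCP at [221.331, 557.7, 222.631] pointing down, gripper open.
Joint ranges: [-164.24, 164.24], [-49.07, 125.15], [9.68, 141.18], [-86.29, 266.29], [3.28, 154.24], [-151.56, 151.56]. Speed limits (degrees/s): [147.25, 147.25, 172.46, 180, 180, 180].

### API

Orientations are given as a 3x3 rotation matrix whose columns are the frame's x, y, z axes.
In Python, from cell import robot gives the robot as it stands. The module is installed in compiled form; this text tells all that it offers.
- The arm moves only by the tool drive_tool, never from a script. Its argument "targets" is a list of rows, each an object of numbers: "fingers": the opening in per cent of the stroke, from 0 (shut) to 100 (fully open); "tx", "ty", "tz": the shift along the tool's x, y, z in cm; "wx", "wy", "wz": the turn, a rotation vector about the tool's x, y, z in degrees. In form: [{"fingers": .., "tx": .., "ty": .., "tz": .., "wx": .., "wy": .., "wz": ..}, ...]. A call has 1 to 10 rows; each row is the pose to reach, as a shift and turn from the pose commanded when the call began, along the tool's axes at that moment; what a row does not reach only later rows make up. A row lasts 1/8 s, in which the tool goes at most 62.5 mm and 10.7 degrees, less where a joint would pass 70% of its speed; a pose out of reach is approached as far as the arm can. A call with a gripper value outside its range is refused whole. The fingers move at their own pace and stop on an object; "grip_force" is the grip in N (left out, the last holds). Time passes only in rows, so rows that repeat a pose let the fingers close. It gives the time, the measured TCP pose, the force and the opening at its end, in the units of the state.
- robot.read_state(): the state, without advancing time (a new reading comes with each control period).
- robot.grab_frame(name): name is "scene" or "top"; returns the picture (480x640x3 uint8, red, green, blue); there is no depth.
- robot.camera_model(name): a dict with "fx", "fy", "cx", "cy" (pixels), "world_from_camera" (4x4, takes a point from camera to world coordinates). Camera axes: x right, y down, z forward; pixel columns grow to the right and rows downward; lengths in mm; the calibration is good to about 2 mm. A picture is of the moment at which its call begins. camera_model takes no time and is no camera call.
- robot.sign_off(): hands the job in, once; it reports no verdict.
The state is a dict: "t": time; "qpos": joint angles; "joint_vel": joint speeds; "effort": joint torques, N m; "position": TCP position; "orientation": TCP orientation; "ft_force": force on the tool from outside, world axes, zero at the start; "moment": the same for the moment, N m; "finger_gap": finger opening in mm.
Only numpy, scipy, OpenCV 4.12 (cv2) and the standard library are available. Lean on these libraries where they do the work, as an engineer would, in place of code of your own. Each camera call takes 0.05 s, during which the arm holds its last target.

### The job

Draw the orange spacer plate straight up out of its slotted rack and slide it down on edge into the gap beside the black heat sink that is wide enough for it, the one along the narrow brass bar, until it stands on the jig plate alongside the heat sink. Let go of it, then take hold of the heat sink and push it sideways, gently but firmly, so that heat sink, spacer and brass bar are pressed flush together with no gaps; finish while still gripping it and keeping up that push. Leave the white plate in the rack and the other things on the bench where they are.

Things in the scene. Friction and masses are not known exactly. Their poses are not given: they have to be found in the camera images.
- jig: Grey painted base plate of the assembly jig, 110 (x) x 124 (y) x 10 mm, on four 6 mm rubber feet, fixed. Origin: at bench level under its centre; z up; the top of the plate is at z = 16 mm. The two stop bars lie on it parallel to its x axis, one at either y side; which bar is at +y and which at -y varies. Both ends (-x and +x) of the lane between the bars are open.
- narrow_bar: Brass stop bar fixed on the jig plate, 80 (x) x 12 (y) x 20 mm high, its centre line 40.5 mm to one side of the jig's x axis; top 36 mm above the bench. Origin: centre of its underside, axes parallel to the jig's. The gap between it and the heat sink starts about 14 mm wide.
- broad_bar: Dark steel stop bar fixed on the jig plate on the other side, 80 (x) x 30 (y) x 20 mm high, centre line 40.5 mm from the jig's x axis. Origin: centre of its underside, axes parallel to the jig's. The gap between it and the heat sink starts about 5 mm wide, too narrow for the spacer.
- heatsink: Black finned heat sink, 40 x 40 x 22 mm high, about 60 g, standing loose on the jig plate between the bars, its top 38 mm above the bench; its sides start parallel to the jig's to within about 1.5 degrees. It acts as a solid block and may be gripped on its -x and +x faces, which lie free. Origin: centre of its underside, z up, x and y along its sides.
- rack: Grey plastic slotted rack fixed on the blue mat (the mat is 4.6 mm thick, so its underside is at z = 4.6 mm), 72 (x) x 88 (y) x 24 mm high, with two slots along its x axis centred at y = -25 and +25 mm; each slot is 54 mm long, 13 mm wide and 20 mm deep (its floor is 4 mm above the underside). Origin: centre of its underside, z up.
- spacer: Orange plastic spacer plate, 50 (x) x 10 (y, thickness) x 44 mm (z, height), about 40 g, standing on its long edge in one of the rack's two slots (which one varies) with the upper 24 mm showing. Origin: centre of its lower edge face, z up along its height, y across its thickness.
- spare_plate: White plastic plate of the same size, standing in the rack's other slot; it stays there. Origin: centre of its lower edge face, z up.
- cutters: Red side cutters, 43 x 109 x 12 mm, lying loose on the bench; a bystander. Origin: centre of the underside.
- film_tape: Roll of amber film tape, 74 mm across, 15 mm high, lying loose; a bystander. Origin: centre of the underside.

How it is judged (in metres and radians):
On the way, in this order (a step that is already met when the one before it is completed fails the run):
1. the orange spacer is drawn up clear of its slot in the grip (z of spacer in the frame of rack above 0.025 m and contact force between the fingers and spacer above 0.5 N), for 0.1 s.
2. the spacer stands on the jig plate in the gap between brass bar and heat sink, let go (z of spacer in the frame of jig between 0.013 and 0.0185 m and angle between spacer's own z axis and vertical below 0.3 rad and x of spacer in the frame of heatsink between -0.02 and 0.02 m and (y of spacer in the frame of narrow_bar between 0.0095 and 0.018 m or y of spacer in the frame of narrow_bar between -0.018 and -0.0095 m) and contact force between the fingers and spacer below 0.1 N), for 0.2 s.
At the end, for the whole second after the job is handed in: Spacer on the jig plate between brass bar and heat sink, within 20 mm of the heat sink's middle; all three flush to 1.5 mm and 3.5 deg; the gripper grips the heat sink, clear of the spacer, and keeps it pressed on the spacer with 2 to 40 N and the spacer on the bar with over 2 N, at rest (z of spacer in the frame of jig between 0.013 and 0.0185 m and angle between spacer's own z axis and vertical below 0.3 rad and x of spacer in the frame of heatsink between -0.02 and 0.02 m and (y of spacer in the frame of narrow_bar between 0.0095 and 0.0125 m or y of spacer in the frame of narrow_bar between -0.0125 and -0.0095 m) and (y of heatsink in the frame of narrow_bar between 0.0345 and 0.0375 m or y of heatsink in the frame of narrow_bar between -0.0375 and -0.0345 m) and angle between the y axis of each of spacer, heatsink and the y axis of narrow_bar, either way round below 0.06 rad and angle between each of spacer, heatsink's own z axis and vertical below 0.06 rad and z of heatsink in the frame of jig between 0.013 and 0.0185 m and x of heatsink in the frame of narrow_bar between -0.035 and 0.035 m and contact force between heatsink and spacer between 2 and 40 N and contact force between spacer and narrow_bar above 2 N and contact force between the fingers and heatsink above 2 N and contact force between the fingers and spacer below 0.5 N and linear speed of each of heatsink, spacer below 0.01 m/s); the arm keeps its last pose, push and grip.
It fails at once if the white plate was moved from its slot (distance of spare_plate from where it was at the start of the episode above 0.012 m).
It fails at once if cutters was disturbed (distance of cutters from where it was at the start of the episode above 0.03 m).
It fails at once if film_tape was disturbed (distance of film_tape from where it was at the start of the episode above 0.03 m).
It also fails if it takes over 54 s, if anything falls off the work surface, if the arm or the gripper's body presses on something with over 40 N, if the wrist force passes 120 N, or if a joint passes its speed limit or range.

## Working session

There is one attempt and no reset: what is moved stays moved. The work goes in short steps, Python scripts to look and compute and a tool call to move; the robot and the scene stay as the last step left them, time stands still between calls to the robot, and variables do not carry over. Pictures are saved under pics/ and viewed, and the job is handed in when it is done.

Besides the shell and the picture viewer there is one more tool, called after "Call:" as name(argument=value, ...) on one line, values as JSON. drive_tool: Moves the arm, as the interface text tells. Its arguments: {"type":"object","properties":{"targets":{"type":"array"},"grip_force":{"type":"number"}},"required":["targets"]}

```bash
mkdir -p pics; python3 - <<'E'
from cell import robot
import cv2,numpy as np
s=robot.read_state()
for k,v in s.items(): print(k,np.round(v,3).tolist())
for n in("scene","top"):
    cv2.imwrite(f"pics/{n}0.png",robot.grab_frame(n)[:,:,::-1])
    m=robot.camera_model(n); print(n,{k:np.round(v,4).tolist() for k,v in m.items()})
E
```

```text
t 0.0
qpos [65.104, 5.262, 70.58, 0.0, 104.266, -3.248]
joint_vel [0.018, 0.022, 0.024, -0.034, -0.223, -0.075]
effort [-0.001, -44.645, -40.645, 0.07, 0.029, -0.0]
position [221.214, 557.426, 221.543]
orientation [[-0.929, 0.369, -0.001], [0.369, 0.929, -0.002], [0.0, -0.002, -1.0]]
ft_force [-0.173, 0.068, -0.54]
moment [0.032, -0.013, -0.028]
finger_gap 87.624
scene {'fx': 534.1021, 'fy': 534.1021, 'cx': 316.3724, 'cy': 237.5454, 'world_from_camera': [[0.8286, -0.3589, 0.4296, 63.3728], [-0.5596, -0.5507, 0.6193, -864.9886], [0.0143, -0.7536, -0.6572, 697.9062], [0.0, 0.0, 0.0, 1.0]]}
top {'fx': 519.1148, 'fy': 519.1148, 'cx': 315.2197, 'cy': 243.3956, 'world_from_camera': [[-0.0004, -0.9909, 0.1346, 390.3687], [-1.0, 0.0015, 0.0078, -278.0306], [-0.0079, -0.1346, -0.9909, 879.9983], [0.0, 0.0, 0.0, 1.0]]}
```

View pics/scene0.png

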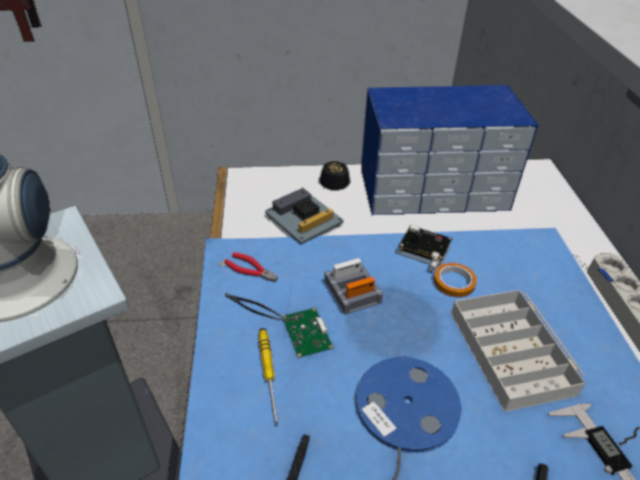

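View pics/top0.png

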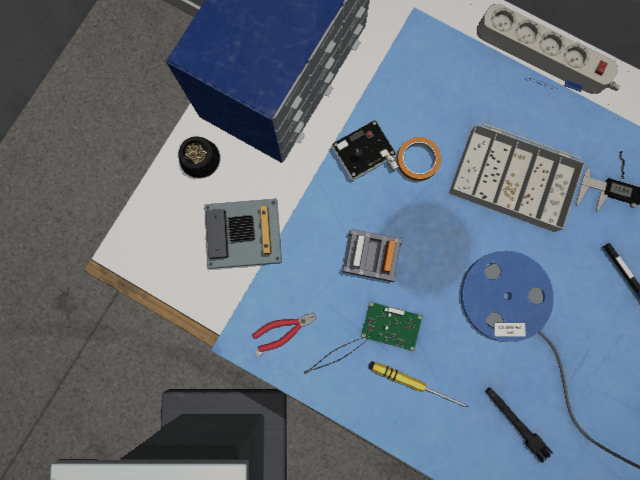

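The jig is at top px (243,233), with the brass bar on its right (-y side). The rack is at (373,255), with the orange plate in the right slot (389,255). I'll enlarge both for pixel readings.

```bash
python3 - <<'E'
import cv2
a=cv2.imread("pics/top0.png");b=cv2.imread("pics/scene0.png")
def crop(im,x,y,w,h,s,n):
    cv2.imwrite(n,cv2.resize(im[y:y+h,x:x+w],None,fx=s,fy=s,interpolation=cv2.INTER_CUBIC))
crop(a,195,190,100,75,8,"pics/tj.png")
crop(a,330,220,80,60,10,"pics/tr.png")
crop(b,255,180,100,75,8,"pics/sj.png")
crop(b,315,250,80,60,10,"pics/sr.png")
E
```

```text
(no output)
```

View pics/tj.png

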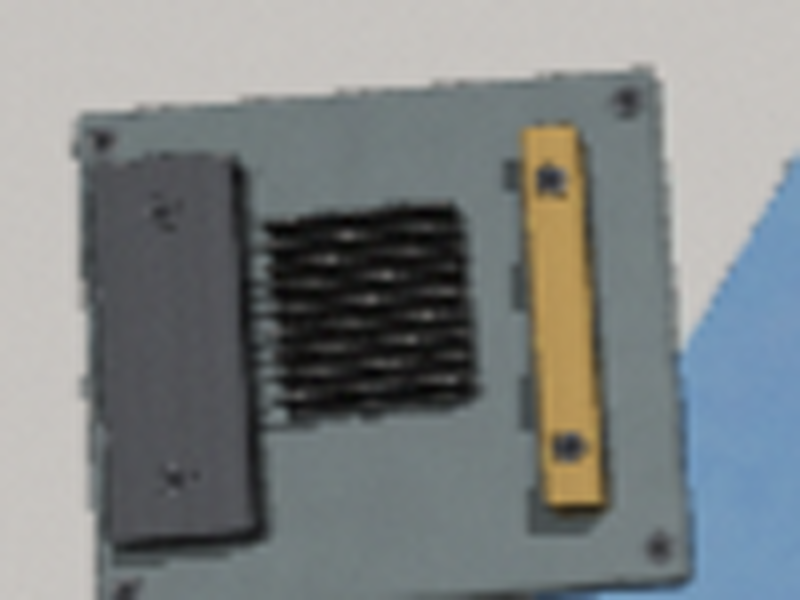

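View pics/tr.png

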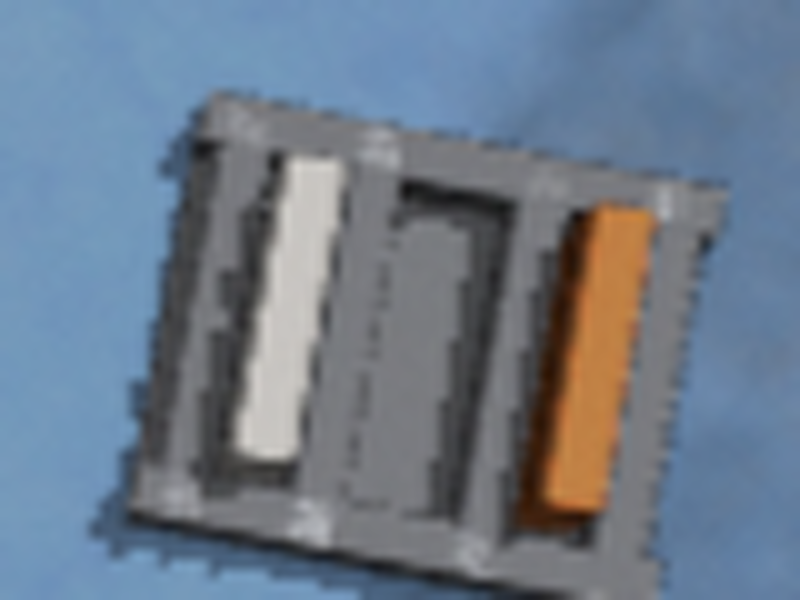

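View pics/sj.png

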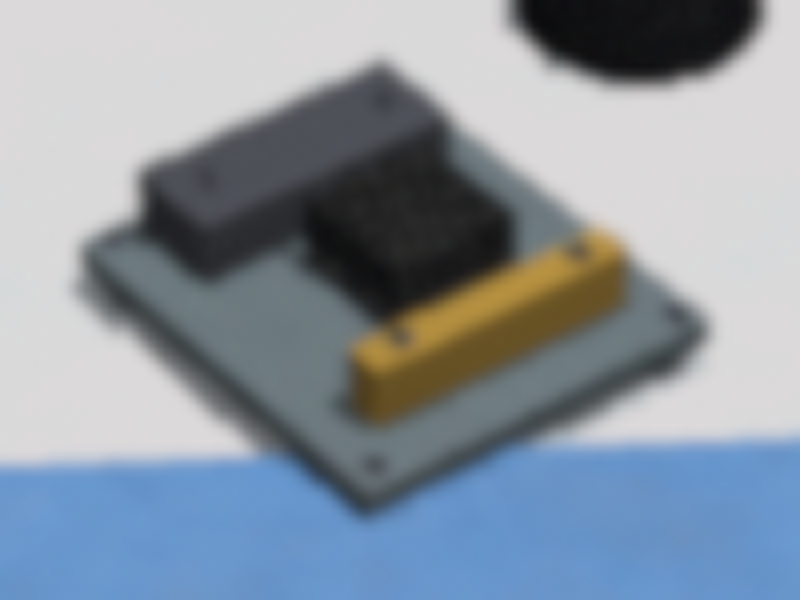

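View pics/sr.png

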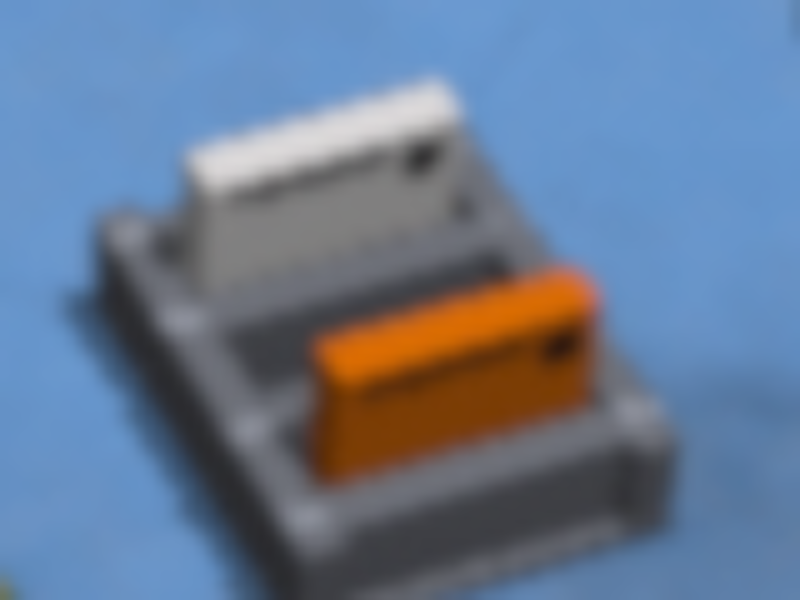

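```bash
cat > h.py <<'E'
import numpy as np
from scipy.optimize import least_squares
from cell import robot
C={n:robot.camera_model(n) for n in("scene","top")}
def uv(c,P):
    m=C[c];W=np.array(m["world_from_camera"]);q=(np.atleast_2d(P)-W[:3,3])@W[:3,:3]
    return np.c_[m["fx"]*q[:,0]/q[:,2]+m["cx"],m["fy"]*q[:,1]/q[:,2]+m["cy"]]
def cp(pts,x,y,s): return (np.array(pts,float)+.5)/s-.5+np.array([x,y])
# corners order: near-left, near-right, far-right, far-left (near=-x, left=+y)
def corners(p,L,T):
    x,y,z,a=p;c,s=np.cos(a),np.sin(a)
    l=np.array([[-L/2,T/2],[-L/2,-T/2],[L/2,-T/2],[L/2,T/2]])
    return np.c_[l@np.array([[c,s],[-s,c]])+[x,y],np.full(4,z)]
def fit(top,scene,L,T,x0):
    def f(p,w=None):
        P=corners(p,L,T);r=[]
        for c,o in(("top",top),("scene",scene)):
            if o is not None:r.append((uv(c,P)-o).ravel())
        return np.concatenate(r)
    r=least_squares(f,x0,x_scale=[10,10,10,.1],loss="soft_l1")
    return r.x,f(r.x).reshape(-1,2)
def ray(c,u,z):
    m=C[c];W=np.array(m["world_from_camera"])
    d=W[:3,:3]@[(u[0]-m["cx"])/m["fx"],(u[1]-m["cy"])/m["fy"],1];o=W[:3,3]
    return o+d*(z-o[2])/d[2]
E
cat > m.py <<'E'
from h import *
T=dict(
spacer=(50,10,cp([(545,502),(605,512),(657,210),(595,205)],330,220,10),cp([(317,345),(335,388),(597,298),(562,268)],315,250,10)),
white=(50,10,cp([(237,455),(297,460),(343,158),(287,156)],330,220,10),cp([(188,155),(208,193),(465,112),(435,80)],315,250,10)),
brass=(80,12,cp([(546,508),(606,507),(580,126),(522,128)],195,190,8),cp([(350,350),(374,374),(628,250),(600,228)],255,180,8)),
steel=(80,30,cp([(115,545),(262,535),(238,157),(90,160)],195,190,8),cp([(145,172),(210,222),(445,122),(383,65)],255,180,8)),
heats=(40,40,cp([(290,415),(474,400),(460,207),(268,224)],195,190,8),cp([(307,208),(400,268),(512,212),(425,150)],255,180,8)),
)
for n,(L,W,t,s) in T.items():
    for lab,tt,ss in(("both",t,s),):
        p,r=fit(tt,ss,L,W,[500,-250,40,0]);print(n,lab,np.round(p[:3],1),"yaw",round(np.degrees(p[3]),2));print(np.round(r,1).tolist())
    zf=dict(spacer=52.6,white=52.6,brass=36,steel=36,heats=38)[n]
    for c,o in(("top",t),("scene",s)):
        P=np.array([ray(c,u,zf)for u in o]);m=P.mean(0);d=(P[2]+P[3]-P[0]-P[1])/2;print("  ",c,"fixed z",np.round(m,1),round(np.degrees(np.arctan2(d[1],d[0])),2),"len",round(np.linalg.norm(d),1))
E
python3 m.py
```

```text
spacer both [ 483.5 -390.7   51.9] yaw -10.03
[[-0.0, 0.3], [0.2, 0.4], [-0.2, 0.0], [-0.2, -0.5], [-0.9, 0.2], [0.0, -0.1], [0.3, 0.4], [0.9, -0.5]]
   top fixed z [ 483.5 -390.7   52.6] -10.69 len 49.1
   scene fixed z [ 482.9 -391.    52.6] -9.43 len 48.3
white both [ 492.1 -341.4   52. ] yaw -9.48
[[0.0, -0.3], [0.2, 0.2], [0.4, -0.1], [-0.2, -0.9], [-0.7, 0.2], [-0.2, 0.1], [-0.3, 0.1], [0.0, -0.2]]
   top fixed z [ 491.6 -341.2   52.6] -9.66 len 49.3
   scene fixed z [ 492.2 -342.1   52.6] -9.7 len 49.3
brass both [ 529.5 -188.7   35.5] yaw 4.4
[[0.2, 0.1], [0.0, -0.4], [0.1, -0.5], [0.1, -0.2], [-0.8, 0.0], [-0.1, 0.2], [-0.0, 0.1], [-0.3, -0.1]]
   top fixed z [ 529.  -188.6   36. ] 4.43 len 79.7
   scene fixed z [ 529.7 -189.5   36. ] 4.45 len 79.3
steel both [ 523.  -108.9   35.6] yaw 4.75
[[0.0, -0.1], [-0.1, -0.4], [-0.0, -0.9], [0.5, 0.2], [-1.5, 0.3], [-1.0, 1.2], [0.8, -0.8], [-0.2, -0.3]]
   top fixed z [ 522.5 -108.8   36. ] 5.07 len 79.8
   scene fixed z [ 523.6 -109.7   36. ] 3.48 len 74.7
heats both [ 530.4 -149.8   37.7] yaw 6.02
[[-0.5, -0.1], [0.7, -0.8], [0.3, -0.5], [0.2, -0.1], [-1.7, -0.6], [-0.9, 1.5], [0.6, 0.7], [-1.1, -0.8]]
   top fixed z [ 529.7 -149.6   38. ] 6.36 len 40.3
   scene fixed z [ 531.8 -150.6   38. ] 5.94 len 37.4
```

```bash
cat >> h.py <<'E'
def plan(x,y,z,ang,dec=2):
    """shift/turn (tool axes, cm/deg) to TCP x,y,z with jaw axis (tool y) at world angle ang, pointing straight down"""
    from scipy.spatial.transform import Rotation as Ro
    s=robot.read_state();R=np.array(s["orientation"]);p=np.array(s["position"])
    a=np.radians(ang);yy=np.array([np.cos(a),np.sin(a),0]);zz=np.array([0,0,-1.]);G=np.c_[np.cross(yy,zz),yy,zz]
    t=R.T@(np.array([x,y,z])-p)/10;w=Ro.from_matrix(R.T@G).as_rotvec(degrees=True)
    print("t",np.round(t,3),"w",np.round(w,2))
E
python3 - <<'E'
from h import *
plan(483.5,-390.8,110,80.1)
print(ray("top",(283,158),0),ray("top",(192,98),0),ray("scene",(375,213),0))
E
```

```text
t [-59.359 -78.443  11.294] w [ -0.1   -0.02 -11.75]
[ 660.90127524 -214.74147949    0.        ] [771.73703246 -51.61356634   0.        ] [ 666.92937945 -209.53346875    0.        ]
```

Call:
drive_tool(targets=[{"fingers":36,"tx":-29.7,"ty":-39.2,"tz":3,"wz":-6},{"fingers":36,"tx":-29.7,"ty":-39.2,"tz":3,"wz":-6},{"fingers":36,"tx":-29.7,"ty":-39.2,"tz":3,"wz":-6},{"fingers":36,"tx":-29.7,"ty":-39.2,"tz":3,"wz":-6},{"fingers":36,"tx":-29.7,"ty":-39.2,"tz":3,"wz":-6},{"fingers":36,"tx":-29.7,"ty":-39.2,"tz":3,"wz":-6},{"fingers":36,"tx":-29.7,"ty":-39.2,"tz":3,"wz":-6},{"fingers":36,"tx":-59.36,"ty":-78.44,"tz":6,"wz":-11.75},{"fingers":36,"tx":-59.36,"ty":-78.44,"tz":6,"wz":-11.75},{"fingers":36,"tx":-59.36,"ty":-78.44,"tz":6,"wz":-11.75}], grip_force=15)

```text
schema error: expected keys fingers, tx, ty, tz, wx, wy, wz
```

```bash
python3 - <<'E'
from h import *
print(robot.read_state()["qpos"])
plan(483.5,-390.8,110,80.1)
E
```

```text
[ 6.51067165e+01  5.26139737e+00  7.05746720e+01  6.25793736e-04
  1.04267125e+02 -3.24792689e+00]
t [-59.359 -78.443  11.294] w [ -0.1   -0.02 -11.75]
```

All keys are needed.

Call:
drive_tool(targets=[{"fingers":36,"tx":-29.7,"ty":-39.2,"tz":3,"wx":0,"wy":0,"wz":-6},{"fingers":36,"tx":-29.7,"ty":-39.2,"tz":3,"wx":0,"wy":0,"wz":-6},{"fingers":36,"tx":-29.7,"ty":-39.2,"tz":3,"wx":0,"wy":0,"wz":-6},{"fingers":36,"tx":-29.7,"ty":-39.2,"tz":3,"wx":0,"wy":0,"wz":-6},{"fingers":36,"tx":-29.7,"ty":-39.2,"tz":3,"wx":0,"wy":0,"wz":-6},{"fingers":36,"tx":-29.7,"ty":-39.2,"tz":3,"wx":0,"wy":0,"wz":-6},{"fingers":36,"tx":-29.7,"ty":-39.2,"tz":3,"wx":0,"wy":0,"wz":-6},{"fingers":36,"tx":-59.36,"ty":-78.44,"tz":6,"wx":0,"wy":0,"wz":-11.75},{"fingers":36,"tx":-59.36,"ty":-78.44,"tz":6,"wx":0,"wy":0,"wz":-11.75},{"fingers":36,"tx":-59.36,"ty":-78.44,"tz":6,"wx":0,"wy":0,"wz":-11.75}], grip_force=15)

```text
t: 1.35
position: [387.9, -45.6, 184.3]
orientation: [[-0.985, 0.172, 0.001], [0.172, 0.985, 0.0], [-0.001, 0.0, -1.0]]
ft_force: [0.9, 0.8, 0.1]
finger_gap: 31.6
```

```bash
python3 - <<'E'
from h import *
print(np.round(robot.read_state()["qpos"],1))
plan(483.5,-390.8,110,80.1)
E
```

```text
[-11.7 -28.2 103.5   0.  104.7 -91.8]
t [-15.355 -32.365   7.434] w [ 0.01  0.04 -0.01]
```

Call:
drive_tool(targets=[{"fingers":36,"tx":-15,"ty":-32,"tz":6,"wx":0,"wy":0,"wz":0},{"fingers":36,"tx":-15,"ty":-32,"tz":6,"wx":0,"wy":0,"wz":0},{"fingers":36,"tx":-15,"ty":-32,"tz":6,"wx":0,"wy":0,"wz":0},{"fingers":36,"tx":-15,"ty":-32,"tz":6,"wx":0,"wy":0,"wz":0},{"fingers":36,"tx":-15,"ty":-32,"tz":6,"wx":0,"wy":0,"wz":0},{"fingers":36,"tx":-15,"ty":-32,"tz":6,"wx":0,"wy":0,"wz":0},{"fingers":36,"tx":-15,"ty":-32,"tz":6,"wx":0,"wy":0,"wz":0},{"fingers":36,"tx":-15,"ty":-32,"tz":6,"wx":0,"wy":0,"wz":0},{"fingers":36,"tx":-15,"ty":-32,"tz":6,"wx":0,"wy":0,"wz":0},{"fingers":36,"tx":-15,"ty":-32,"tz":6,"wx":0,"wy":0,"wz":0}])

```text
t: 2.6
position: [481.0, -383.6, 125.7]
orientation: [[-0.985, 0.171, 0.001], [0.171, 0.985, -0.001], [-0.001, -0.001, -1.0]]
ft_force: [0.4, -0.2, 0.5]
finger_gap: 31.8
```

```bash
python3 - <<'E'
from h import *
import cv2
print(np.round(robot.read_state()["joint_vel"],1))
plan(483.5,-390.8,31,80.1)
cv2.imwrite("pics/t1.png",robot.grab_frame("top")[:,:,::-1])
cv2.imwrite("pics/s1.png",robot.grab_frame("scene")[:,:,::-1])
E
```

```text
[-0.1  0.3 -0.2 -0.  -0.1 -0. ]
t [-0.358 -0.654  9.475] w [-0.05  0.08  0.07]
```

View pics/s1.png

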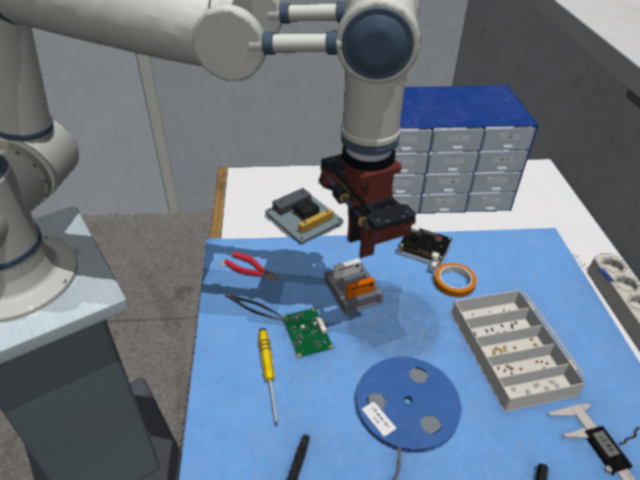

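The gripper hangs above the rack (about px 365,230), with nothing in the way. I'll descend over the orange plate.

Call:
drive_tool(targets=[{"fingers":36,"tx":-0.36,"ty":-0.65,"tz":3,"wx":0,"wy":0,"wz":0},{"fingers":36,"tx":-0.36,"ty":-0.65,"tz":5,"wx":0,"wy":0,"wz":0},{"fingers":36,"tx":-0.36,"ty":-0.65,"tz":6,"wx":0,"wy":0,"wz":0},{"fingers":36,"tx":-0.36,"ty":-0.65,"tz":7.5,"wx":0,"wy":0,"wz":0},{"fingers":36,"tx":-0.36,"ty":-0.65,"tz":8.8,"wx":0,"wy":0,"wz":0},{"fingers":36,"tx":-0.36,"ty":-0.65,"tz":9.37,"wx":0,"wy":0,"wz":0},{"fingers":36,"tx":-0.36,"ty":-0.65,"tz":9.37,"wx":0,"wy":0,"wz":0},{"fingers":36,"tx":-0.36,"ty":-0.65,"tz":9.37,"wx":0,"wy":0,"wz":0},{"fingers":36,"tx":-0.36,"ty":-0.65,"tz":9.37,"wx":0,"wy":0,"wz":0}])

```text
t: 3.82
position: [483.4, -391.8, 31.6]
orientation: [[-0.985, 0.172, 0.001], [0.172, 0.985, -0.001], [-0.001, -0.001, -1.0]]
ft_force: [-0.3, 0.1, -0.1]
finger_gap: 31.5
```

```bash
python3 - <<'E'
from h import *
import cv2
plan(483.5,-390.8,32,80.1)
b=robot.grab_frame("scene")[:,:,::-1]
cv2.imwrite("pics/s2.png",cv2.resize(b[190:340,260:460],None,fx=4,fy=4,interpolation=cv2.INTER_CUBIC))
E
```

```text
t [ 0.008  0.101 -0.035] w [-0.04  0.06  0.  ]
```

View pics/s2.png

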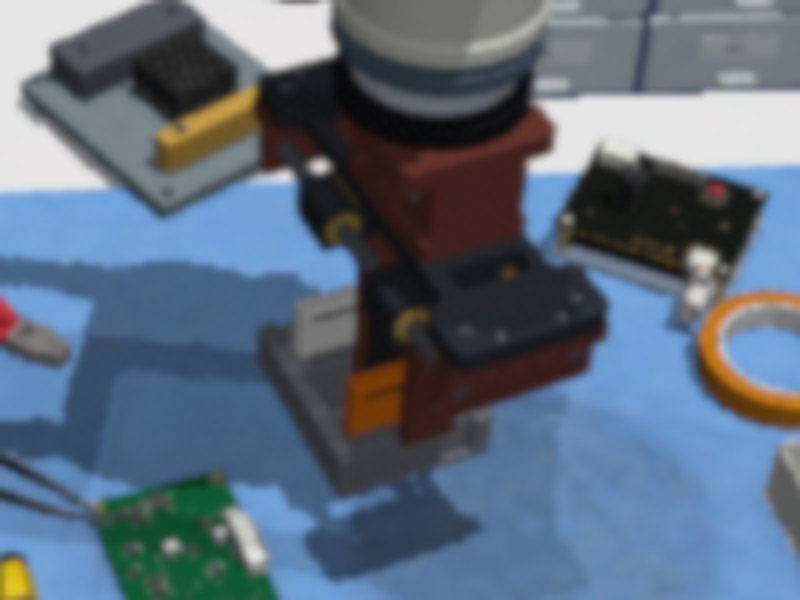

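The fingers straddle the orange plate (crop px 385,400) and are clear of the white one. Closing now.

Call:
drive_tool(targets=[{"fingers":5,"tx":0,"ty":0.1,"tz":0,"wx":0,"wy":0,"wz":0},{"fingers":5,"tx":0,"ty":0.1,"tz":0,"wx":0,"wy":0,"wz":0},{"fingers":5,"tx":0,"ty":0.1,"tz":0,"wx":0,"wy":0,"wz":0},{"fingers":5,"tx":0,"ty":0.1,"tz":0,"wx":0,"wy":0,"wz":0},{"fingers":5,"tx":0,"ty":0.1,"tz":0,"wx":0,"wy":0,"wz":0},{"fingers":5,"tx":0,"ty":0.1,"tz":0,"wx":0,"wy":0,"wz":0}], grip_force=20)

```text
t: 4.62
position: [483.3, -390.6, 31.0]
orientation: [[-0.985, 0.172, 0.0], [0.172, 0.985, -0.0], [-0.0, -0.0, -1.0]]
ft_force: [-0.2, 0.6, -0.2]
finger_gap: 9.9
```

Call:
drive_tool(targets=[{"fingers":5,"tx":0,"ty":0.1,"tz":-0.8,"wx":0,"wy":0,"wz":0},{"fingers":5,"tx":0,"ty":0.1,"tz":-2.0,"wx":0,"wy":0,"wz":0},{"fingers":5,"tx":0,"ty":0.1,"tz":-3.3,"wx":0,"wy":0,"wz":0},{"fingers":5,"tx":0,"ty":0.1,"tz":-5,"wx":0,"wy":0,"wz":0},{"fingers":5,"tx":0,"ty":0.1,"tz":-7,"wx":0,"wy":0,"wz":0},{"fingers":5,"tx":0,"ty":0.1,"tz":-8.5,"wx":0,"wy":0,"wz":0},{"fingers":5,"tx":0,"ty":0.1,"tz":-8.5,"wx":0,"wy":0,"wz":0},{"fingers":5,"tx":0,"ty":0.1,"tz":-8.5,"wx":0,"wy":0,"wz":0}])

```text
t: 5.62
position: [483.2, -389.4, 115.3]
orientation: [[-0.985, 0.172, -0.001], [0.172, 0.985, 0.001], [0.001, 0.001, -1.0]]
ft_force: [0.1, 0.3, -1.1]
finger_gap: 10.1
```

```bash
python3 - <<'E'
from h import *
import cv2
print(robot.read_state()["finger_gap"])
plan(532.5,-175.7,115,94.9)
b=robot.grab_frame("scene")[:,:,::-1]
cv2.imwrite("pics/s3.png",cv2.resize(b[140:340,260:460],None,fx=3,fy=3,interpolation=cv2.INTER_CUBIC))
E
```

```text
10.11132320475567
t [-1.18  21.895  0.036] w [  0.04  -0.04 -14.8 ]
```

View pics/s3.png

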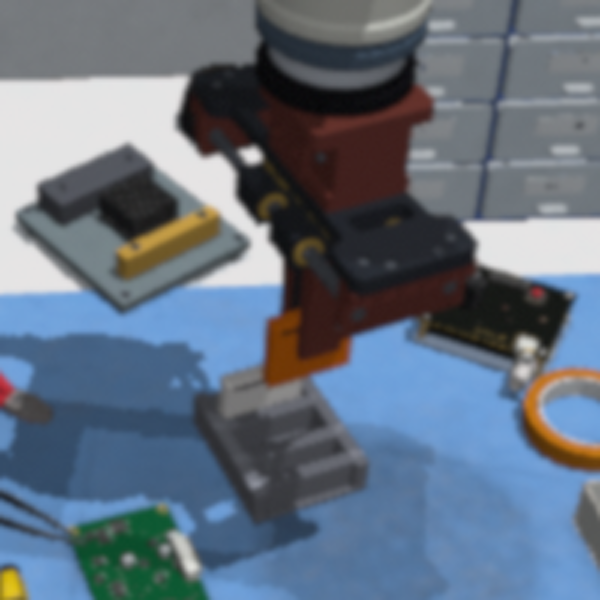

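The plate is lifted clear (crop px 305,345) and the white one is still in its slot. Carrying it over the gap.

Call:
drive_tool(targets=[{"fingers":5,"tx":-0.4,"ty":5,"tz":0,"wx":0,"wy":0,"wz":-4},{"fingers":5,"tx":-0.6,"ty":10,"tz":0,"wx":0,"wy":0,"wz":-8},{"fingers":5,"tx":-0.9,"ty":15,"tz":0,"wx":0,"wy":0,"wz":-12},{"fingers":5,"tx":-1.1,"ty":19.5,"tz":0,"wx":0,"wy":0,"wz":-14.8},{"fingers":5,"tx":-1.18,"ty":21.9,"tz":0,"wx":0,"wy":0,"wz":-14.8},{"fingers":5,"tx":-1.18,"ty":21.9,"tz":0,"wx":0,"wy":0,"wz":-14.8},{"fingers":5,"tx":-1.18,"ty":21.9,"tz":0,"wx":0,"wy":0,"wz":-14.8},{"fingers":5,"tx":-1.18,"ty":21.9,"tz":0,"wx":0,"wy":0,"wz":-14.8}])

```text
t: 6.68
position: [532.4, -176.9, 115.5]
orientation: [[-0.996, -0.084, -0.001], [-0.084, 0.996, -0.0], [0.001, -0.0, -1.0]]
ft_force: [0.4, 0.2, 0.2]
finger_gap: 9.6
```

```bash
python3 - <<'E'
from h import *
import cv2
plan(532.5,-175.7,68,94.9)
b=robot.grab_frame("scene")[:,:,::-1]
cv2.imwrite("pics/s4.png",cv2.resize(b[120:260,220:400],None,fx=4,fy=4,interpolation=cv2.INTER_CUBIC))
E
```

```text
t [-0.025  0.117  4.754] w [-0.   -0.03 -0.08]
```

View pics/s4.png

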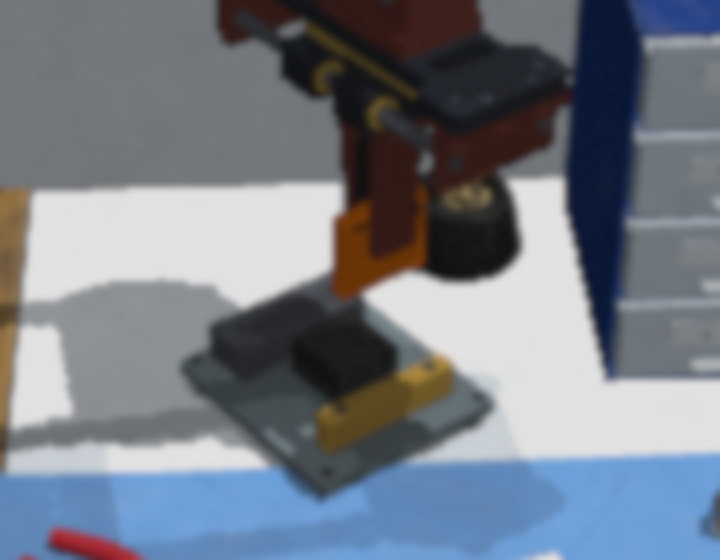

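Call:
drive_tool(targets=[{"fingers":5,"tx":-0.03,"ty":0.12,"tz":2,"wx":0,"wy":0,"wz":0},{"fingers":5,"tx":-0.03,"ty":0.12,"tz":3.5,"wx":0,"wy":0,"wz":0},{"fingers":5,"tx":-0.03,"ty":0.12,"tz":4.5,"wx":0,"wy":0,"wz":0},{"fingers":5,"tx":-0.03,"ty":0.12,"tz":4.9,"wx":0,"wy":0,"wz":0},{"fingers":5,"tx":-0.03,"ty":0.12,"tz":4.9,"wx":0,"wy":0,"wz":0},{"fingers":5,"tx":-0.03,"ty":0.12,"tz":4.9,"wx":0,"wy":0,"wz":0}])

```text
t: 7.48
position: [533.3, -174.7, 67.6]
orientation: [[-0.996, -0.086, 0.001], [-0.086, 0.996, -0.0], [-0.001, -0.001, -1.0]]
ft_force: [-0.3, 0.6, -0.8]
finger_gap: 9.9
```

```bash
python3 - <<'E'
from h import *
import cv2
plan(532.5,-175.7,66,94.9)
b=robot.grab_frame("scene")[:,:,::-1]
cv2.imwrite("pics/s5.png",cv2.resize(b[180:255,255:355],None,fx=8,fy=8,interpolation=cv2.INTER_CUBIC))
b=robot.grab_frame("top")[:,:,::-1]
cv2.imwrite("pics/t5.png",cv2.resize(b[190:275,190:300],None,fx=7,fy=7,interpolation=cv2.INTER_CUBIC))
E
```

```text
t [ 0.084 -0.089  0.157] w [-0.03  0.06  0.01]
```

View pics/s5.png

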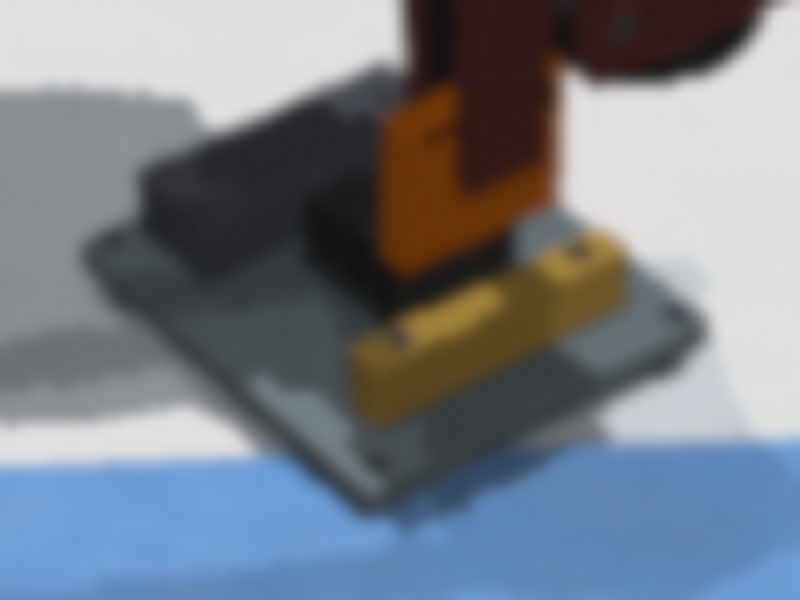

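View pics/t5.png

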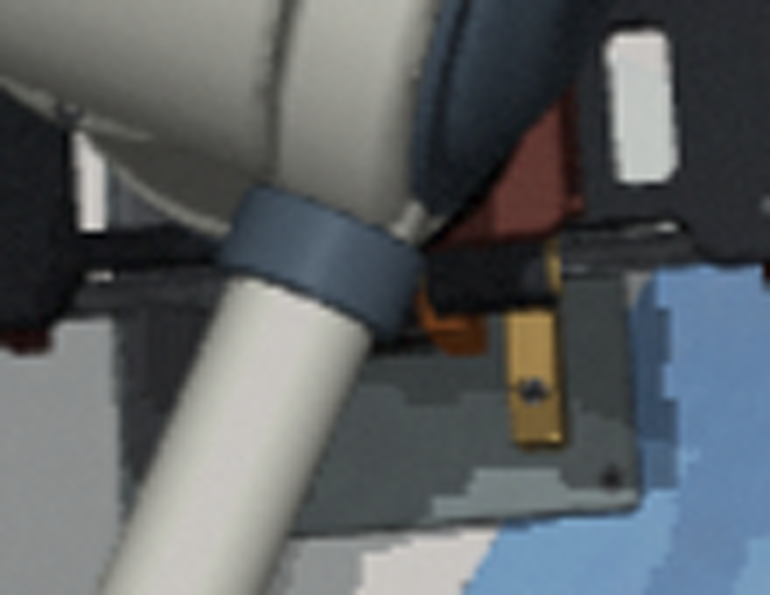

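```bash
python3 - <<'E'
from h import *
s=robot.read_state();p=np.array(s["position"]);R=np.array(s["orientation"]);print(p)
sx=-R[:,0];sy=R[:,1]
for dz in(-22.4,21.6):
  for dx,dy in((-25,5),(-25,-5),(25,-5),(25,5)):
    q=p+sx*dx+sy*dy+[0,0,dz]
    u=uv("scene",q)[0];t=uv("top",q)[0]
    print(dz,dx,dy,"scene crop",np.round((u-[255,180]+.5)*8-.5),"top crop",np.round((t-[190,190]+.5)*7-.5))
E
```

```text
[ 533.25115365 -174.75145842   67.59674802]
-22.4 -25 5 scene crop [377. 263.] top crop [451. 360.]
-22.4 -25 -5 scene crop [402. 283.] top crop [494. 356.]
-22.4 25 -5 scene crop [560. 206.] top crop [478. 145.]
-22.4 25 5 scene crop [535. 187.] top crop [436. 149.]
21.6 -25 5 scene crop [376. 118.] top crop [426. 332.]
21.6 -25 -5 scene crop [402. 138.] top crop [471. 328.]
21.6 25 -5 scene crop [564.  62.] top crop [455. 106.]
21.6 25 5 scene crop [538.  43.] top crop [410. 110.]
```

```bash
python3 - <<'E'
from h import *
import cv2
b=robot.grab_frame("top")[:,:,::-1]
cv2.imwrite("pics/t6.png",cv2.resize(b[228:258,240:280],None,fx=20,fy=20,interpolation=cv2.INTER_CUBIC))
s=robot.read_state();p=np.array(s["position"]);R=np.array(s["orientation"]);print(p)
sx=-R[:,0];sy=R[:,1]
f=lambda q:np.round((uv("top",q)[0]-[240,228]+.5)*20-.5)
for dx,dy in((-25,5),(-25,-5)): print(f(p+sx*dx+sy*dy+[0,0,-22.4]))
B=corners([529.5,-188.7,36,np.radians(4.45)],80,12)
for q in B:print("brass",f(q))
E
```

```text
[ 533.21474157 -174.71027846   67.51420836]
[289. 270.]
[411. 259.]
brass [469. 511.]
brass [615. 500.]
brass [ 552. -455.]
brass [ 407. -444.]
```

View pics/t6.png

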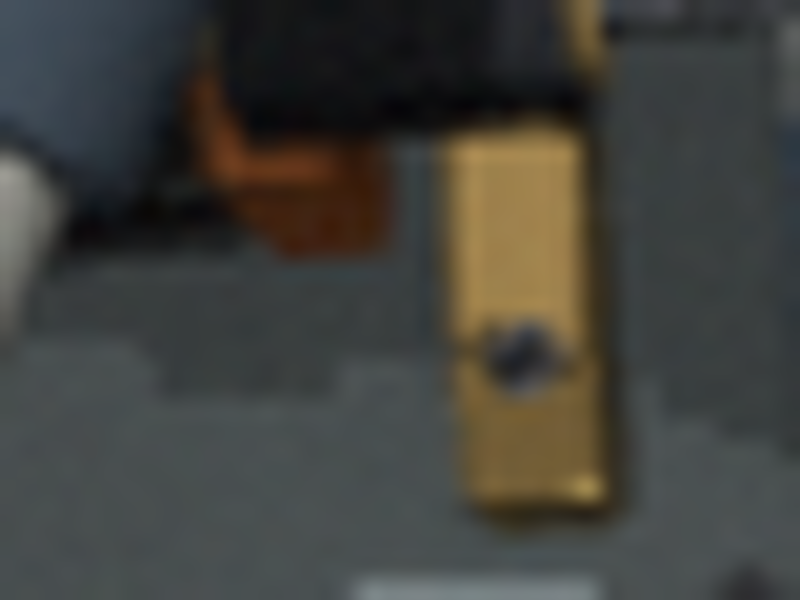

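The top crop shows the plate's lower near edge at px 283–388. The brass bar's inner face is at about 450, which leaves roughly 3.7 mm, so I'll shift about 1.7 mm towards the bar to centre the plate in the gap. Then I'll start the insertion.

Call:
drive_tool(targets=[{"fingers":5,"tx":0.07,"ty":-0.17,"tz":0.2,"wx":0,"wy":0,"wz":0},{"fingers":5,"tx":0.07,"ty":-0.17,"tz":0.4,"wx":0,"wy":0,"wz":0},{"fingers":5,"tx":0.07,"ty":-0.17,"tz":0.6,"wx":0,"wy":0,"wz":0},{"fingers":5,"tx":0.07,"ty":-0.17,"tz":0.8,"wx":0,"wy":0,"wz":0},{"fingers":5,"tx":0.07,"ty":-0.17,"tz":0.95,"wx":0,"wy":0,"wz":0},{"fingers":5,"tx":0.07,"ty":-0.17,"tz":1.1,"wx":0,"wy":0,"wz":0},{"fingers":5,"tx":0.07,"ty":-0.17,"tz":1.2,"wx":0,"wy":0,"wz":0},{"fingers":5,"tx":0.07,"ty":-0.17,"tz":1.2,"wx":0,"wy":0,"wz":0}])

```text
t: 8.62
position: [532.3, -176.4, 54.8]
orientation: [[-0.996, -0.085, -0.0], [-0.085, 0.996, 0.0], [0.0, 0.0, -1.0]]
ft_force: [0.4, -1.2, 0.1]
finger_gap: 9.8
```

```bash
python3 - <<'E'
from h import *
import cv2
s=robot.read_state();print(s["position"],s["ft_force"],s["moment"])
b=robot.grab_frame("top")[:,:,::-1]
cv2.imwrite("pics/t7.png",cv2.resize(b[228:258,240:280],None,fx=20,fy=20,interpolation=cv2.INTER_CUBIC))
b=robot.grab_frame("scene")[:,:,::-1]
cv2.imwrite("pics/s7.png",cv2.resize(b[195:240,290:350],None,fx=12,fy=12,interpolation=cv2.INTER_CUBIC))
E
```

```text
[ 532.29634601 -176.37328771   54.77090998] [ 0.40509474 -1.22148242  0.11809199] [ 0.05386816 -0.0337053  -0.03804077]
```

View pics/t7.png

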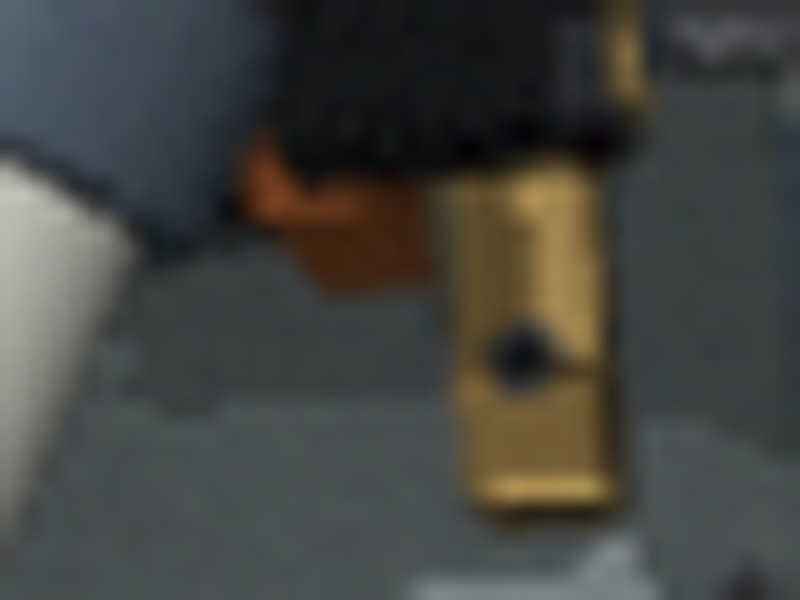

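View pics/s7.png

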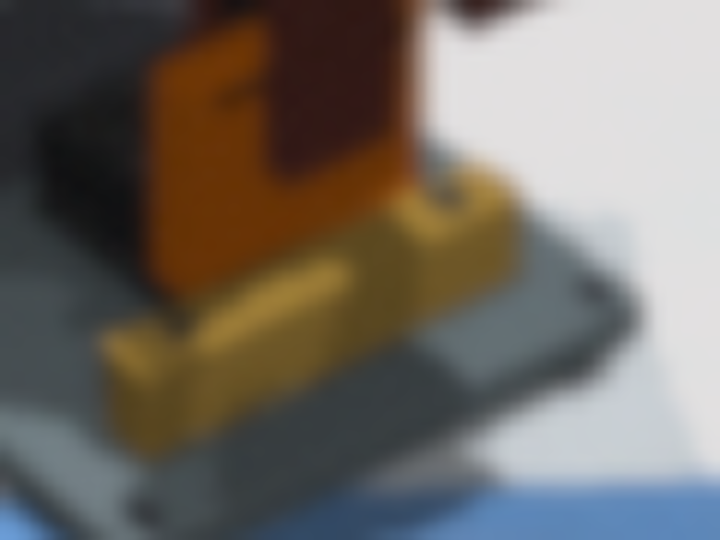

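The plate's edge is about 1.5 mm from the bar, its bottom is already below both tops, and no contact force shows. Lowering it on.

Call:
drive_tool(targets=[{"fingers":5,"tx":0,"ty":0,"tz":0.4,"wx":0,"wy":0,"wz":0},{"fingers":5,"tx":0,"ty":0,"tz":0.8,"wx":0,"wy":0,"wz":0},{"fingers":5,"tx":0,"ty":0,"tz":1.1,"wx":0,"wy":0,"wz":0},{"fingers":5,"tx":0,"ty":0,"tz":1.3,"wx":0,"wy":0,"wz":0},{"fingers":5,"tx":0,"ty":0,"tz":1.45,"wx":0,"wy":0,"wz":0},{"fingers":5,"tx":0,"ty":0,"tz":1.52,"wx":0,"wy":0,"wz":0},{"fingers":5,"tx":0,"ty":0,"tz":1.52,"wx":0,"wy":0,"wz":0},{"fingers":5,"tx":0,"ty":0,"tz":1.52,"wx":0,"wy":0,"wz":0}])

```text
t: 9.72
position: [532.4, -176.4, 39.8]
orientation: [[-0.996, -0.085, 0.0], [-0.085, 0.996, -0.0], [-0.0, -0.0, -1.0]]
ft_force: [-0.4, -0.2, -0.3]
finger_gap: 9.8
```

Call:
drive_tool(targets=[{"fingers":5,"tx":0,"ty":0,"tz":0.06,"wx":0,"wy":0,"wz":0},{"fingers":5,"tx":0,"ty":0,"tz":0.1,"wx":0,"wy":0,"wz":0},{"fingers":5,"tx":0,"ty":0,"tz":0.1,"wx":0,"wy":0,"wz":0}])

```text
t: 10.1
position: [532.3, -176.4, 38.6]
orientation: [[-0.996, -0.086, -0.0], [-0.086, 0.996, 0.0], [0.0, 0.0, -1.0]]
ft_force: [-0.7, -0.5, -0.6]
finger_gap: 10.1
```

Call:
drive_tool(targets=[{"fingers":5,"tx":0,"ty":0,"tz":-0.1,"wx":0,"wy":0,"wz":0},{"fingers":5,"tx":0,"ty":0,"tz":-0.1,"wx":0,"wy":0,"wz":0},{"fingers":22,"tx":0,"ty":0,"tz":-0.1,"wx":0,"wy":0,"wz":0},{"fingers":22,"tx":0,"ty":0,"tz":-0.1,"wx":0,"wy":0,"wz":0},{"fingers":22,"tx":0,"ty":0,"tz":-0.1,"wx":0,"wy":0,"wz":0},{"fingers":22,"tx":0,"ty":0,"tz":-0.1,"wx":0,"wy":0,"wz":0}])

```text
t: 10.85
position: [532.4, -176.4, 39.7]
orientation: [[-0.996, -0.085, 0.0], [-0.085, 0.996, -0.0], [-0.0, -0.0, -1.0]]
ft_force: [0.5, -0.5, 0.0]
finger_gap: 19.2
```

```bash
python3 - <<'E'
from h import *
import cv2
s=robot.read_state();print(s["position"],s["ft_force"],s["finger_gap"])
b=robot.grab_frame("scene")[:,:,::-1]
cv2.imwrite("pics/s8.png",cv2.resize(b[180:255,255:355],None,fx=8,fy=8,interpolation=cv2.INTER_CUBIC))
E
```

```text
[ 532.35119256 -176.38331227   39.7045631 ] [ 0.47444115 -0.50340326  0.02609252] 19.19163574398092
```

View pics/s8.png

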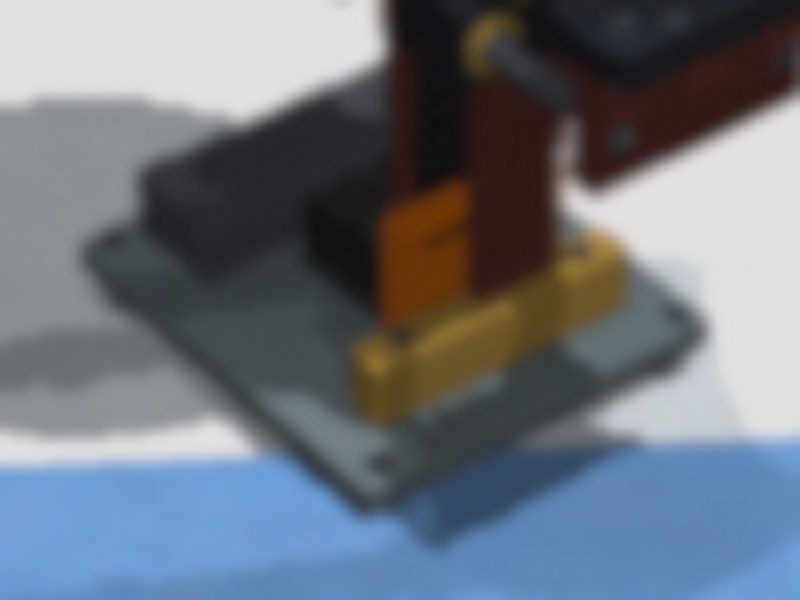

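The plate stands in the gap, let go (crop px 425,255). I'll rise straight up, then move aside for an unobstructed look.

Call:
drive_tool(targets=[{"fingers":22,"tx":0,"ty":0,"tz":-1,"wx":0,"wy":0,"wz":0},{"fingers":22,"tx":0,"ty":0,"tz":-3,"wx":0,"wy":0,"wz":0},{"fingers":22,"tx":0,"ty":0,"tz":-6,"wx":0,"wy":0,"wz":0},{"fingers":30,"tx":0,"ty":0,"tz":-9,"wx":0,"wy":0,"wz":0},{"fingers":80,"tx":2,"ty":4,"tz":-10,"wx":0,"wy":0,"wz":8},{"fingers":80,"tx":5,"ty":9,"tz":-10,"wx":0,"wy":0,"wz":16},{"fingers":80,"tx":8,"ty":14,"tz":-10,"wx":0,"wy":0,"wz":24},{"fingers":80,"tx":12,"ty":20,"tz":-10,"wx":0,"wy":0,"wz":32},{"fingers":80,"tx":12,"ty":25,"tz":-10,"wx":0,"wy":0,"wz":42},{"fingers":80,"tx":12,"ty":25,"tz":-10,"wx":0,"wy":0,"wz":52}])

```text
t: 12.15
position: [391.0, 64.9, 142.0]
orientation: [[-0.688, 0.726, 0.004], [0.726, 0.688, 0.001], [-0.002, 0.003, -1.0]]
ft_force: [0.3, 0.1, -0.1]
finger_gap: 70.4
```

Call:
drive_tool(targets=[{"fingers":80,"tx":0,"ty":0,"tz":0,"wx":0,"wy":0,"wz":10},{"fingers":80,"tx":0,"ty":0,"tz":0,"wx":0,"wy":0,"wz":20},{"fingers":80,"tx":0,"ty":0,"tz":0,"wx":0,"wy":0,"wz":30},{"fingers":80,"tx":0,"ty":0,"tz":0,"wx":0,"wy":0,"wz":37},{"fingers":80,"tx":0,"ty":0,"tz":0,"wx":0,"wy":0,"wz":37},{"fingers":80,"tx":0,"ty":0,"tz":0,"wx":0,"wy":0,"wz":37}])

```text
t: 12.9
position: [391.6, 62.4, 140.6]
orientation: [[-0.116, 0.993, 0.001], [0.993, 0.116, 0.0], [-0.0, 0.001, -1.0]]
ft_force: [-0.3, 0.1, 0.2]
finger_gap: 70.2
```

```bash
python3 - <<'E'
from h import *
import cv2
s=robot.read_state();print(s["position"],s["ft_force"],s["finger_gap"],np.round(s["qpos"],1))
b=robot.grab_frame("top")[:,:,::-1]
cv2.imwrite("pics/t9.png",cv2.resize(b[190:265,195:295],None,fx=8,fy=8,interpolation=cv2.INTER_CUBIC))
b=robot.grab_frame("scene")[:,:,::-1]
cv2.imwrite("pics/s9.png",cv2.resize(b[180:255,255:355],None,fx=8,fy=8,interpolation=cv2.INTER_CUBIC))
E
```

```text
[391.59850431  62.44659853 140.61414974] [-0.33899324  0.11876177  0.19446633] 70.16533255389695 [  4.1 -27.5 107.4  -0.  100.   -2.5]
```

View pics/t9.png

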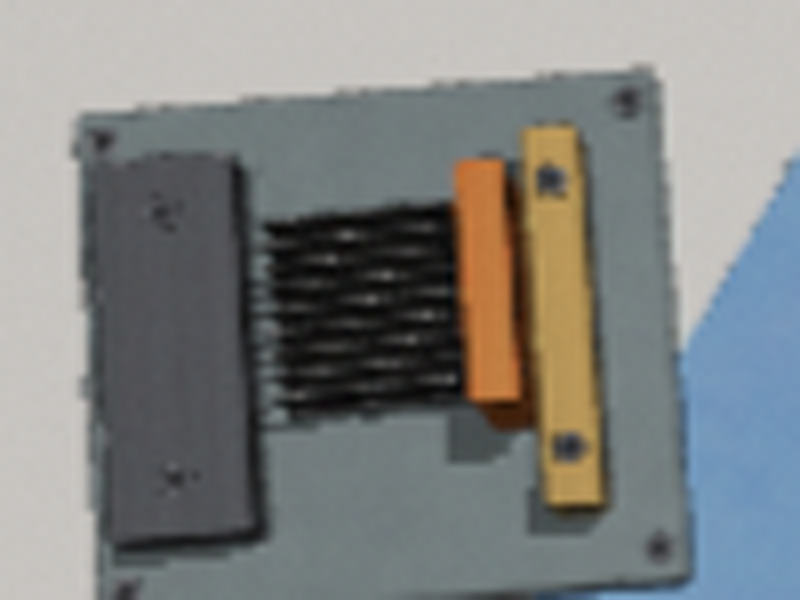

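View pics/s9.png

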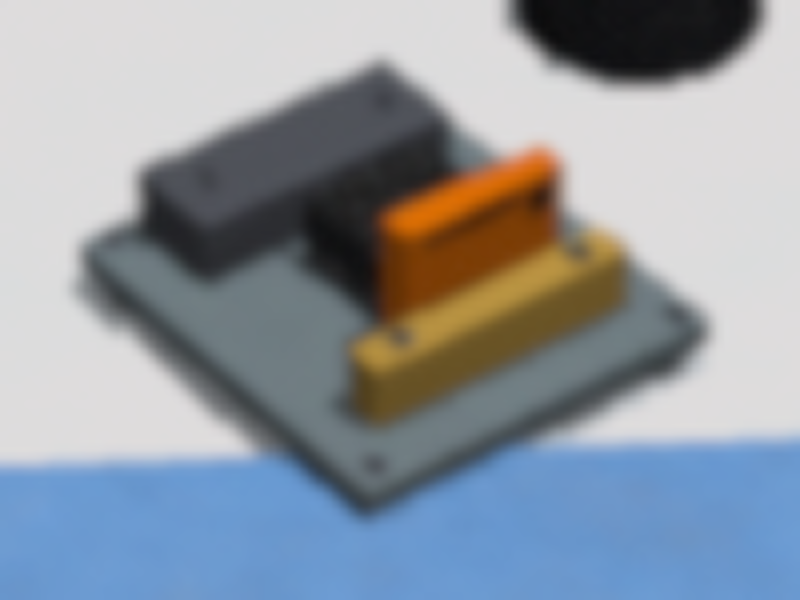

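The spacer stands upright at top-crop px (455–520, 160–402), between the bar and the heat sink, and the heat sink hasn't moved. Next: over the heat sink, with the jaws along its x.

```bash
python3 - <<'E'
from h import *
p,r=fit(cp([(470,402),(520,400),(503,158),(455,160)],195,190,8),cp([(379,215),(398,240),(562,160),(535,148)],255,180,8),50,10,[530,-175,60,0])
print(np.round(p,2),np.degrees(p[3]))
plan(530.0,-150.2,120,5.2)
E
```

```text
[ 5.3253e+02 -1.7564e+02  5.9730e+01  8.0000e-02] 4.376204151585067
t [-22.72   11.304   2.024] w [0.04 0.   1.43]
```

Call:
drive_tool(targets=[{"fingers":80,"tx":-5,"ty":2.5,"tz":0,"wx":0,"wy":0,"wz":1.4},{"fingers":80,"tx":-10,"ty":5,"tz":0,"wx":0,"wy":0,"wz":1.4},{"fingers":80,"tx":-15,"ty":7.5,"tz":0,"wx":0,"wy":0,"wz":1.4},{"fingers":80,"tx":-20,"ty":10,"tz":0,"wx":0,"wy":0,"wz":1.4},{"fingers":80,"tx":-22.7,"ty":11.3,"tz":1,"wx":0,"wy":0,"wz":1.4},{"fingers":80,"tx":-22.72,"ty":11.3,"tz":2,"wx":0,"wy":0,"wz":1.4},{"fingers":80,"tx":-22.72,"ty":11.3,"tz":2,"wx":0,"wy":0,"wz":1.4},{"fingers":80,"tx":-22.72,"ty":11.3,"tz":2,"wx":0,"wy":0,"wz":1.4},{"fingers":80,"tx":-22.72,"ty":11.3,"tz":2,"wx":0,"wy":0,"wz":1.4},{"fingers":80,"tx":-22.72,"ty":11.3,"tz":2,"wx":0,"wy":0,"wz":1.4}])

```text
t: 14.25
position: [529.7, -150.0, 120.4]
orientation: [[-0.09, 0.996, 0.001], [0.996, 0.09, -0.0], [-0.0, 0.001, -1.0]]
ft_force: [-0.3, 0.4, -0.2]
finger_gap: 69.8
```

```bash
python3 - <<'E'
from h import *
import cv2
plan(530.0,-150.2,21,5.2)
b=robot.grab_frame("scene")[:,:,::-1]
cv2.imwrite("pics/s10.png",cv2.resize(b[120:260,220:400],None,fx=4,fy=4,interpolation=cv2.INTER_CUBIC))
E
```

```text
t [-0.02   0.021  9.938] w [ 0.06  0.03 -0.01]
```

View pics/s10.png

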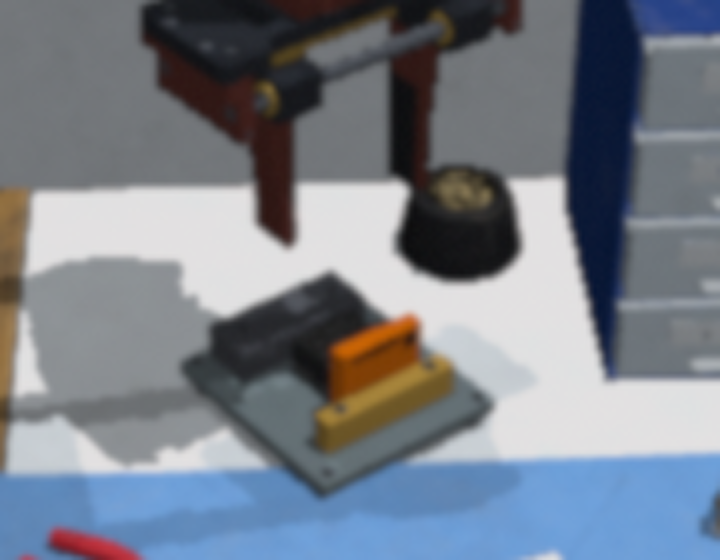

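The open fingers hang over the jig, straddling the heat sink along x; the pot and cabinet are clear. Descending.

Call:
drive_tool(targets=[{"fingers":80,"tx":-0.02,"ty":0.02,"tz":3,"wx":0,"wy":0,"wz":0},{"fingers":80,"tx":-0.02,"ty":0.02,"tz":5.5,"wx":0,"wy":0,"wz":0},{"fingers":80,"tx":-0.02,"ty":0.02,"tz":7.2,"wx":0,"wy":0,"wz":0},{"fingers":80,"tx":-0.02,"ty":0.02,"tz":8.6,"wx":0,"wy":0,"wz":0},{"fingers":80,"tx":-0.02,"ty":0.02,"tz":9.5,"wx":0,"wy":0,"wz":0},{"fingers":80,"tx":-0.02,"ty":0.02,"tz":9.8,"wx":0,"wy":0,"wz":0},{"fingers":80,"tx":-0.02,"ty":0.02,"tz":9.8,"wx":0,"wy":0,"wz":0},{"fingers":80,"tx":-0.02,"ty":0.02,"tz":9.8,"wx":0,"wy":0,"wz":0}])

```text
t: 15.3
position: [530.2, -150.7, 22.4]
orientation: [[-0.09, 0.996, 0.001], [0.996, 0.09, -0.0], [-0.0, 0.001, -1.0]]
ft_force: [0.3, -0.4, -0.7]
finger_gap: 70.4
```

```bash
python3 - <<'E'
from h import *
import cv2
plan(530.0,-150.2,21,5.2)
b=robot.grab_frame("scene")[:,:,::-1]
cv2.imwrite("pics/s11.png",cv2.resize(b[165:255,250:370],None,fx=6,fy=6,interpolation=cv2.INTER_CUBIC))
E
```

```text
t [ 0.055 -0.014  0.143] w [ 0.06  0.03 -0.06]
```

View pics/s11.png

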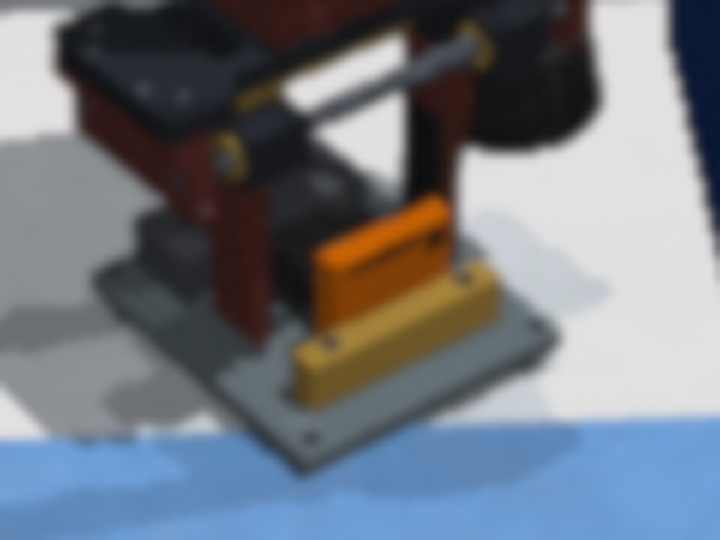

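The fingers stand either side of the heat sink, clear of the spacer. Closing.

Call:
drive_tool(targets=[{"fingers":30,"tx":0.06,"ty":0,"tz":0.1,"wx":0,"wy":0,"wz":0},{"fingers":30,"tx":0.06,"ty":0,"tz":0.1,"wx":0,"wy":0,"wz":0},{"fingers":30,"tx":0.06,"ty":0,"tz":0.1,"wx":0,"wy":0,"wz":0},{"fingers":30,"tx":0.06,"ty":0,"tz":0.1,"wx":0,"wy":0,"wz":0},{"fingers":30,"tx":0.06,"ty":0,"tz":0.1,"wx":0,"wy":0,"wz":0},{"fingers":30,"tx":0.06,"ty":0,"tz":0.1,"wx":0,"wy":0,"wz":0}], grip_force=40)

```text
t: 16.1
position: [529.8, -150.0, 20.7]
orientation: [[-0.09, 0.996, 0.0], [0.996, 0.09, 0.0], [-0.0, 0.0, -1.0]]
ft_force: [1.1, 0.6, -0.1]
finger_gap: 40.1
```

Call:
drive_tool(targets=[{"fingers":30,"tx":-0.06,"ty":0,"tz":0,"wx":0,"wy":0,"wz":0.3},{"fingers":30,"tx":-0.12,"ty":0,"tz":0,"wx":0,"wy":0,"wz":0.6},{"fingers":30,"tx":-0.18,"ty":0,"tz":0,"wx":0,"wy":0,"wz":0.6},{"fingers":30,"tx":-0.25,"ty":0,"tz":0,"wx":0,"wy":0,"wz":0.6},{"fingers":30,"tx":-0.25,"ty":0,"tz":0,"wx":0,"wy":0,"wz":0.6},{"fingers":30,"tx":-0.25,"ty":0,"tz":0,"wx":0,"wy":0,"wz":0.6}])

```text
t: 16.85
position: [530.0, -152.5, 20.7]
orientation: [[-0.079, 0.997, 0.0], [0.997, 0.079, -0.0], [-0.0, 0.0, -1.0]]
ft_force: [-1.1, 0.6, 0.7]
finger_gap: 39.7
```

Call:
drive_tool(targets=[{"fingers":30,"tx":-0.05,"ty":0,"tz":0,"wx":0,"wy":0,"wz":0},{"fingers":30,"tx":-0.1,"ty":0,"tz":0,"wx":0,"wy":0,"wz":0},{"fingers":30,"tx":-0.1,"ty":0,"tz":0,"wx":0,"wy":0,"wz":0},{"fingers":30,"tx":-0.1,"ty":0,"tz":0,"wx":0,"wy":0,"wz":0}])

```text
t: 17.35
position: [530.1, -153.4, 20.7]
orientation: [[-0.079, 0.997, 0.0], [0.997, 0.079, 0.0], [0.0, 0.0, -1.0]]
ft_force: [-0.1, 0.5, 1.6]
finger_gap: 39.8
```

Call:
drive_tool(targets=[{"fingers":30,"tx":-0.05,"ty":0,"tz":0,"wx":0,"wy":0,"wz":0},{"fingers":30,"tx":-0.1,"ty":0,"tz":0,"wx":0,"wy":0,"wz":0},{"fingers":30,"tx":-0.1,"ty":0,"tz":0,"wx":0,"wy":0,"wz":0},{"fingers":30,"tx":-0.1,"ty":0,"tz":0,"wx":0,"wy":0,"wz":0}])

```text
t: 17.85
position: [530.1, -154.5, 20.7]
orientation: [[-0.079, 0.997, 0.0], [0.997, 0.079, -0.0], [-0.0, 0.0, -1.0]]
ft_force: [-0.2, 1.1, 1.6]
finger_gap: 39.7
```

Call:
drive_tool(targets=[{"fingers":30,"tx":-0.03,"ty":0,"tz":0,"wx":0,"wy":0,"wz":0},{"fingers":30,"tx":-0.06,"ty":0,"tz":0,"wx":0,"wy":0,"wz":0},{"fingers":30,"tx":-0.06,"ty":0,"tz":0,"wx":0,"wy":0,"wz":0},{"fingers":30,"tx":-0.06,"ty":0,"tz":0,"wx":0,"wy":0,"wz":0}])

```text
t: 18.35
position: [530.2, -154.7, 20.7]
orientation: [[-0.079, 0.997, -0.0], [0.997, 0.079, 0.001], [0.001, 0.0, -1.0]]
ft_force: [-1.4, 5.1, 2.7]
finger_gap: 39.4
```

Contact: 5 N and rising. Adding a little more push.

Call:
drive_tool(targets=[{"fingers":30,"tx":-0.03,"ty":0,"tz":0,"wx":0,"wy":0,"wz":0},{"fingers":30,"tx":-0.06,"ty":0,"tz":0,"wx":0,"wy":0,"wz":0},{"fingers":30,"tx":-0.06,"ty":0,"tz":0,"wx":0,"wy":0,"wz":0},{"fingers":30,"tx":-0.06,"ty":0,"tz":0,"wx":0,"wy":0,"wz":0}])

```text
t: 18.85
position: [530.2, -154.7, 20.8]
orientation: [[-0.08, 0.997, -0.0], [0.997, 0.08, 0.002], [0.002, -0.0, -1.0]]
ft_force: [-0.7, 7.5, 4.0]
finger_gap: 39.8
```

```bash
python3 - <<'E'
from h import *
import cv2
s=robot.read_state();print(s["position"],s["ft_force"],s["moment"],s["finger_gap"])
for n,(x,y) in(("scene",(255,180)),("top",(195,190))):
    b=robot.grab_frame(n)[:,:,::-1]
    cv2.imwrite(f"pics/{n}12.png",cv2.resize(b[y:y+75,x:x+100],None,fx=8,fy=8,interpolation=cv2.INTER_CUBIC))
s=robot.read_state();print(s["position"],s["ft_force"])
E
```

```text
[ 530.16712135 -154.69932185   20.76253148] [-0.65381499  7.51422453  4.0287742 ] [ 1.06314722  0.2483214  -0.02224951] 39.77058946134276
[ 530.12662012 -154.7271001    20.71368874] [-1.4153357   7.6566491   4.57501479]
```

View pics/scene12.png

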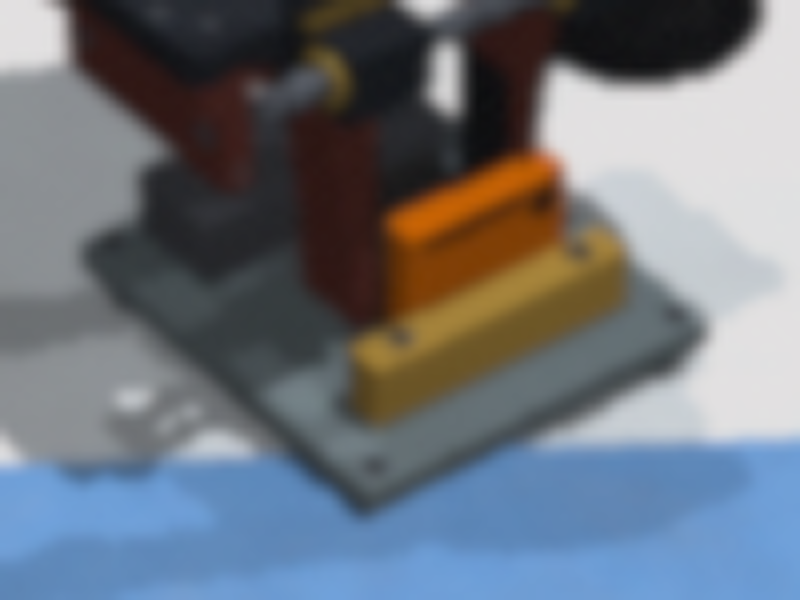

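View pics/top12.png

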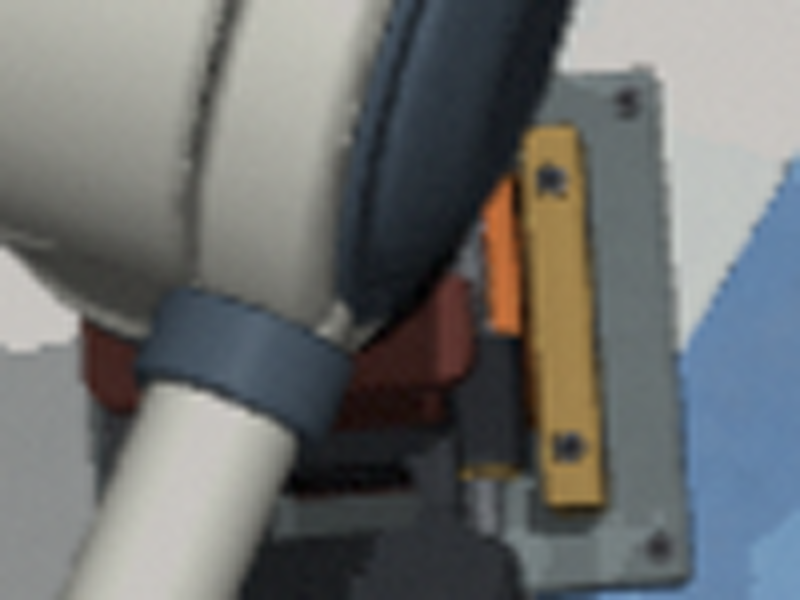

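Relative to the earlier pictures the spacer has moved about 1.8 mm onto the bar: in the top crop its right edge at row 330 went from px 515 to 522. That puts it 11.0 mm from the bar's centre line, which is flush. I'll add a little margin to the push and check it's steady.

Call:
drive_tool(targets=[{"fingers":30,"tx":-0.03,"ty":0,"tz":0,"wx":0,"wy":0,"wz":0},{"fingers":30,"tx":-0.06,"ty":0,"tz":0,"wx":0,"wy":0,"wz":0},{"fingers":30,"tx":-0.06,"ty":0,"tz":0,"wx":0,"wy":0,"wz":0},{"fingers":30,"tx":-0.06,"ty":0,"tz":0,"wx":0,"wy":0,"wz":0},{"fingers":30,"tx":-0.06,"ty":0,"tz":0,"wx":0,"wy":0,"wz":0},{"fingers":30,"tx":-0.06,"ty":0,"tz":0,"wx":0,"wy":0,"wz":0}])

```text
t: 19.7
position: [530.2, -154.8, 20.8]
orientation: [[-0.08, 0.997, -0.0], [0.997, 0.08, 0.003], [0.003, -0.0, -1.0]]
ft_force: [-1.8, 7.7, 4.3]
finger_gap: 40.1
```

Call:
drive_tool(targets=[{"fingers":30,"tx":0,"ty":0,"tz":0,"wx":0,"wy":0,"wz":0},{"fingers":30,"tx":0,"ty":0,"tz":0,"wx":0,"wy":0,"wz":0},{"fingers":30,"tx":0,"ty":0,"tz":0,"wx":0,"wy":0,"wz":0},{"fingers":30,"tx":0,"ty":0,"tz":0,"wx":0,"wy":0,"wz":0}])

```text
t: 20.2
position: [530.1, -154.7, 20.7]
orientation: [[-0.08, 0.997, -0.0], [0.997, 0.08, 0.003], [0.003, -0.0, -1.0]]
ft_force: [-1.3, 9.0, 4.2]
finger_gap: 39.9
```

```bash
python3 - <<'E'
from h import *
import cv2
b=robot.grab_frame("top")[:,:,::-1]
cv2.imwrite("pics/t13.png",cv2.resize(b[205:245,245:285],None,fx=15,fy=15,interpolation=cv2.INTER_CUBIC))
b=robot.grab_frame("scene")[:,:,::-1]
cv2.imwrite("pics/s13.png",cv2.resize(b[190:240,285:345],None,fx=12,fy=12,interpolation=cv2.INTER_CUBIC))
s=robot.read_state();print(s["position"],s["ft_force"],s["finger_gap"],s["joint_vel"])
E
```

```text
[ 530.14189931 -154.73907573   20.75805084] [-1.7557708  9.2313698  4.6174764] 39.53742986347049 [ 0.03438005 -0.01208106 -0.05837375 -0.06664516 -0.00635059 -0.04507541]
```

View pics/t13.png

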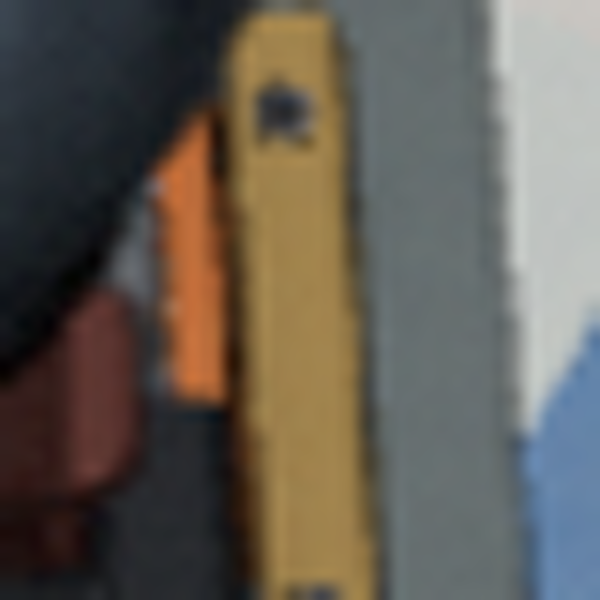

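View pics/s13.png

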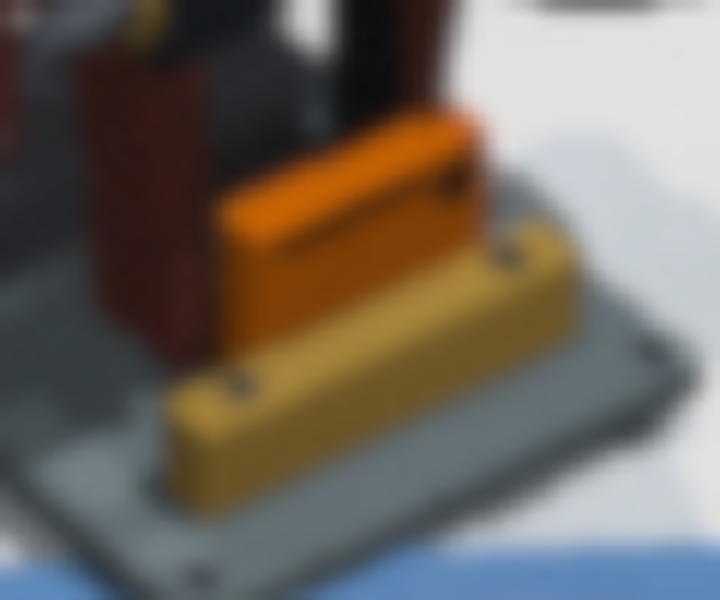

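```bash
python3 - <<'E'
from h import *
n=np.array([-np.sin(np.radians(4.45)),np.cos(np.radians(4.45))]);u=np.array([n[1],-n[0]])
B=np.array([529.5,-188.7])
f=lambda q:np.round((uv("top",q)[0]-[245,205]+.5)*15-.5)
g=lambda q:np.round((uv("scene",q)[0]-[285,190]+.5)*12-.5)
for d in(6,7):
  for a in(-21,29):
    e=B+4*0*u+d*n+a*u; print(d,a,f([*e,60]),g([*e,60]))
print("brass",f([*(B+6*n),36]))
s=robot.read_state();print(s["t"],s["ft_force"],s["moment"])
E
```

```text
6 -21 [241. 525.] [249. 242.]
6 29 [211.  66.] [489. 128.]
7 -21 [232. 526.] [245. 239.]
7 29 [202.  66.] [485. 125.]
brass [253. 368.]
20.3 [-1.7557708  9.2313698  4.6174764] [ 1.34616372  0.23209212 -0.01698772]
```

Flush within about 0.4 mm, and the push is steady at about 9 N. Handing in.

```bash
python3 - <<'E'
from cell import robot
print(robot.sign_off()); s=robot.read_state(); print(s["t"],s["position"],s["ft_force"],s["finger_gap"])
E
```

```text
the job is handed in; nothing more can be done
None
the job is handed in; nothing more can be done
```

The job is handed in at about 20 s of the 54 s. The orange spacer stands in the gap along the brass bar, and the arm is still gripping the heat sink and pressing everything together. No verdict was reported.

I drew the spacer straight up out of the rack, slid it into the gap and let go. I then gripped the heat sink on its -x and +x faces and pushed it onto the spacer and the bar.

**Last checks:**
- **Push and grip:** the wrist force along the push was steady at about 9 N, at rest. The finger opening was about 40 mm, the heat sink's width, with a 40 N grip set.
- **Flush fit:** in both views the spacer's edge matches the flush position to about 0.4 mm, and it is parallel to the bar to under 1°. The heat sink was mostly hidden by the arm, so its contact with the spacer is inferred from the push force and from the tool stopping at y ≈ -154.7 mm.
- **White plate and bystanders:** the white plate was still in its slot when I lifted the orange one. I didn't look at it, the cutters or the tape again at the end; the arm touched none of them that I could see.

**What disagreed:**
- The cameras and the arm differed by about 1 mm in y at the jig; I corrected for this before the insertion.
- Vision gave a starting gap of about 12.8 mm where the text said 14. The heat sink's travel of about 4.5 mm fits 14 better.
- The wrist also read about 4 N upward during the push; I did not trace the cause.

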